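# Put three gearbox parts back in their own trays

## Robot

A 6-joint arm with a two-finger parallel gripper is mounted at the origin on the work surface. World frame = base frame: x ahead of the robot, y to its left, z up, the work surface at z = 0. Lengths are in mm, angles in rad, forces in N, time in s.
With the tool pointing down it reaches from about 350 to 1000 mm from the base axis. Payload 7.1 kg.
Tool frame: the origin (TCP) lies midway between the tips of the shut fingers; the grasp point (between the pads) lies 19 mm behind it; x points along the fingers, y is the direction in which the jaws open and shut, and the axes are right-handed (so a half turn about x gives the same grasp; the last joint's range is limited). The gripper opens to 85 mm and grips with 20 to 120 N. Pads are 22 mm wide; open, the fingers measure 114 mm over their backs; the gripper's body (76 mm by 85 mm) begins 54 mm behind the grasp point. The pads swing forward as they close: fully open they stand 13 mm farther back than shut.
Start: joints at [1.29, 0.423, 1.63, -0, 1.089, -0.019], TCP at [161.731, 603.695, 231.319] pointing down, gripper open.
Joint ranges: [-3, 3], [-0.9, 2.11], [0.09, 2.58], [-1.31, 4.45], [0.11, 2.69], [-2.54, 2.54]. Speed limits (rad/s): [2.39, 2.39, 3.01, 3.14, 3.14, 3.14].

## Interface

Orientations are given as a unit quaternion [x, y, z, w].
In Python, from cell import env gives the robot as it stands.
- The arm moves only by the tool play_rows, never from a script. Its argument "commands" is a list of rows, each a list of 7 numbers: the shift along the tool's x, y, z in m, then the turn, a rotation vector about the tool's x, y, z in degrees, then the closure in counts, from 0 (fully open) to 255 (shut). In form: [[x, y, z, wx, wy, wz, fingers], ...]. A call has 1 to 8 rows; each row shifts and turns the pose as measured when the row begins, along the tool's axes as they then stand; what a row does not reach is not made up. A row lasts 1/10 s, in which the tool goes at most 50 mm and 8.59 degrees, less where a joint would pass 70% of its speed; a pose out of reach is approached as far as the arm can. A call is refused whole if a number of a shift passes 0.05 or a number of a turn 8.59, either way. A call with a gripper value outside its range is refused whole. The fingers move at their own pace and stop on an object; "squeeze" is the grip in N (left out, the last holds). Time passes only in rows, so rows that do not move let the fingers close. It gives the time, the measured TCP pose, the force and the opening at its end, in the units of the state.
- env.get_state(): the state, without advancing time (a new reading comes with each control period).
- env.read_camera(name): name is "side" or "top" or "wrist"; returns a dict with "image" (480x640x3 uint8, red, green, blue), "vertical_fov" (degrees; the focal length in pixels is half the picture's height over the tangent of half this angle, whatever the lens; pixels are square), "cx", "cy" (the principal point, pixels), "k1" (the pictures are not rectified: a ray, as slopes to the right and down, at radius r is drawn at 1 + k1 r^2 times it, then the intrinsics apply), "cam_to_world" (4x4, takes a point from camera to world coordinates). Camera axes: x right, y up, looking along -z (the intrinsics and any distortion apply to the point x, -y, -z); pixel columns grow to the right and rows downward; lengths in mm; the calibration is good to about 2 mm. A picture is of the moment at which its call begins. There is no depth.
- env.sign_off(): hands the job in, once; it reports no verdict.
The state is a dict: "time": time; "joint_pos": joint angles; "qvel": joint speeds; "tau": joint torques, N m; "tool_pos": TCP position; "orientation": TCP orientation; "wrist_force": force on the tool from outside, world axes, zero at the start; "ft_torque": the same for the moment, N m; "width": finger opening in mm.
Only numpy, scipy, OpenCV 4.12 (cv2) and the standard library are available. Lean on these libraries where they do the work, as an engineer would, in place of code of your own. Each camera call takes 0.05 s, during which the arm holds its last target.

## Task

The three gearbox parts on the bench stand in each other's trays: the gear belongs in the round tray, the bush in the square tray and the bearing block in the six-sided tray. Park one of them in the empty oblong tray for the time being, and finish with each part standing upright in the middle of its own tray. Set the parts down gently without dropping them or tipping them over, and leave the tin, the steel roller and the small carton where they are.

Things in the scene. Friction and masses are not known exactly. Their poses are not given: they have to be found in the camera images.
- gear_grip (a point): The spur gear: dark steel toothed disc, 64 mm across and 20 mm thick, lying flat, with a plain round boss 36 mm across standing up from its middle, 68 mm high in all. The point lies on the axis of the boss, 44 mm above the underside of the gear, half-way up the boss: grip the boss there. z is up along the axis. About 0.55 kg. It starts standing in the square tray.
- bush_grip (a point): The bush: plain thick-walled steel sleeve, standing on end, 54 mm outside, 36 mm bore, 60 mm high. The point lies at its centre, on the axis half-way up (30 mm above its underside). z is up along the axis. About 0.5 kg. It starts standing in the six-sided tray.
- block_grip (a point): The bearing block: grey cast housing on a foot. The foot is 76 mm long (its x axis), 34 mm wide (its y axis) and 14 mm high; the round-topped housing over it is 52 mm long, also 34 mm wide, its top 58 mm above the underside. The two side faces, 34 mm apart across y, are flat from top to bottom: grip it across y. The point lies at its centre, 29 mm above its underside; z up. About 0.5 kg. It starts standing in the round tray.
- round_tray: Round shallow sheet-metal tray, 116 mm across outside, about 110 mm inside. It is fixed to the bench. Floor 4 mm thick, rim 10 mm above the bench; the origin is the centre of its underside, at bench height; z up.
- square_tray: Square shallow sheet-metal tray, 104 mm outside, 96 mm inside; sides along its x and y. It is fixed to the bench. Floor 4 mm thick, rim 10 mm above the bench; the origin is the centre of its underside, at bench height; z up.
- hex_tray: Six-sided shallow sheet-metal tray, 116 mm across flats outside, 108 mm inside; flats face its x axis and every 60 degrees from it. It is fixed to the bench. Floor 4 mm thick, rim 10 mm above the bench; the origin is the centre of its underside, at bench height; z up.
- long_tray: Oblong shallow sheet-metal tray, empty at the start: 126 mm (its x) by 84 mm (its y) outside, 118 by 76 mm inside. It is fixed to the bench. Floor 4 mm thick, rim 10 mm above the bench; the origin is the centre of its underside, at bench height; z up.
- tin_mid (a point): Bystander, to be left alone: a round closed metal tin, 72 mm across, 62 mm high, loose. It stands among the trays. The point is at its centre, half-way up.
- roller_center (a point): Bystander, to be left alone: a small bright steel roller standing on end near the middle of the bench, 24 mm across, 40 mm high, loose. The point is at its centre, half-way up.
- carton_mid (a point): Bystander, to be left alone: a small brown carton, 50 mm (its x) by 66 mm (its y), 42 mm high, loose, beyond the trays. The point is at its centre, half-way up.

How it is judged (in metres and radians):
On the way:
1. one of the three parts stands released in the oblong tray (((horizontal distance between gear_grip and long_tray below 0.04 m and z of gear_grip in the frame of long_tray below 0.053 m and angle between gear_grip's own z axis and vertical below 0.1 rad and contact force between gear and the fingers below 0.1 N) or (horizontal distance between bush_grip and long_tray below 0.04 m and z of bush_grip in the frame of long_tray below 0.039 m and angle between bush_grip's own z axis and vertical below 0.1 rad and contact force between bush and the fingers below 0.1 N) or (horizontal distance between block_grip and long_tray below 0.04 m and z of block_grip in the frame of long_tray below 0.038 m and angle between block_grip's own z axis and vertical below 0.1 rad and contact force between block and the fingers below 0.1 N))), for 0.2 s.
At the end, for the whole second after the job is handed in: The gear stands in the round tray, the bush in the square tray and the bearing block in the six-sided tray, each within 15 mm of the tray's middle, on its floor (within 5 mm), upright within about 6 degrees, released and at rest (horizontal distance between gear_grip and round_tray below 0.015 m and z of gear_grip in the frame of round_tray below 0.053 m and angle between each of gear_grip, bush_grip, block_grip's own z axis and vertical below 0.1 rad and linear speed of each of gear, bush, block below 0.02 m/s and horizontal distance between bush_grip and square_tray below 0.015 m and z of bush_grip in the frame of square_tray below 0.039 m and horizontal distance between block_grip and hex_tray below 0.015 m and z of block_grip in the frame of hex_tray below 0.038 m); the robot touches nothing.
It fails at once if a part is dropped or knocked (moves faster than 0.7 m/s with no finger on it) ((linear speed of gear above 0.7 m/s and contact force between gear and the fingers below 0.3 N) or (linear speed of bush above 0.7 m/s and contact force between bush and the fingers below 0.3 N) or (linear speed of block above 0.7 m/s and contact force between block and the fingers below 0.3 N)).
It fails at once if a part is tipped over (more than 45 degrees) (angle between any of gear_grip, bush_grip, block_grip's own z axis and vertical above 0.785 rad).
It fails at once if the tin is moved by more than 20 mm (distance of tin_mid from where it was at the start of the episode above 0.02 m).
It fails at once if the steel roller is moved by more than 20 mm (distance of roller_center from where it was at the start of the episode above 0.02 m).
It fails at once if the carton is moved by more than 20 mm (distance of carton_mid from where it was at the start of the episode above 0.02 m).
It also fails if it takes over 120 s, if anything falls off the work surface, if the arm or the gripper's body presses on something with over 40 N, if the wrist force passes 120 N, or if a joint passes its speed limit or range.

## Working session

There is one attempt and no reset: what is moved stays moved. The work goes in short steps, Python scripts to look and compute and a tool call to move; the robot and the scene stay as the last step left them, time stands still between calls to the robot, and variables do not carry over. Pictures are saved under pics/ and viewed, and the job is handed in when it is done.

Besides the shell and the picture viewer there is one more tool, called after "Request:" by a JSON object that holds its "name" and its "arguments", one argument or row to a line. play_rows: Moves the arm, as the interface text tells. Its arguments: {"type":"object","properties":{"commands":{"type":"array"},"squeeze":{"type":"number"}},"required":["commands"]}

```bash
mkdir -p pics; ls
cat > h.py <<'E'
import numpy as np,cv2
from cell import env
def snap(name,fn):
    c=env.read_camera(name); cv2.imwrite('pics/'+fn+'.png',c['image'][:,:,::-1])
    np.savez('pics/'+fn+'.npz',**{k:c[k] for k in c}); return c
def load(fn): return dict(np.load('pics/'+fn+'.npz'))
def K(c):
    f=240/np.tan(np.radians(float(c['vertical_fov']))/2)
    return np.array([[f,0,float(c['cx'])],[0,f,float(c['cy'])],[0,0,1]]),np.array([float(c['k1']),0,0,0])
def p2w(c,u,v,z):
    k,d=K(c); x,y=cv2.undistortPoints(np.array([[[u,v]]],float),k,d)[0,0]
    M=c['cam_to_world']; r=M[:3,:3]@[x,-y,-1]; o=M[:3,3]
    return o+r*(z-o[2])/r[2]
def w2p(c,P):
    k,d=K(c); M=c['cam_to_world']; q=(np.atleast_2d(P)-M[:3,3])@M[:3,:3]*[1,-1,-1]
    return cv2.projectPoints(q,np.zeros(3),np.zeros(3),k,d)[0][:,0]
E
python3 - <<'E'
from h import *
for n in ['top','side','wrist']:
    c=snap(n,n+'0'); print(n,c['vertical_fov'],c['cx'],c['cy'],c['k1'],np.round(c['cam_to_world'],3).tolist())
print(env.get_state())
E
```

```text
pics
top 42.54008081619302 322.58096292945925 250.663318591293 0.030881460146326783 [[-0.004, 0.989, -0.148, 412.735], [-1.0, -0.004, -0.002, 8.446], [-0.003, 0.148, 0.989, 1198.298], [0.0, 0.0, 0.0, 1.0]]
side 45.2319499104218 316.7285391986831 238.6834925277606 -0.078203667300145 [[-0.92, 0.27, -0.284, 320.147], [-0.392, -0.621, 0.679, 632.206], [0.006, 0.736, 0.677, 699.827], [0.0, 0.0, 0.0, 1.0]]
wrist 63.56000789730741 321.32984241618743 237.4003726177705 -0.06724083827945543 [[0.259, -0.918, -0.301, 84.447], [0.966, 0.245, 0.083, 624.062], [-0.002, -0.312, 0.95, 374.124], [0.0, 0.0, 0.0, 1.0]]
{'time': 0.15, 'joint_pos': array([ 1.28998335e+00,  4.23682747e-01,  1.63048520e+00,  1.10917410e-05,
        1.08861222e+00, -1.90086678e-02]), 'qvel': array([ 0.00060693, -0.00279831, -0.00305011, -0.00013949, -0.00101966,
        0.00033972]), 'tau': array([ 7.75548824e-05, -5.57762182e+01, -2.82018256e+01, -9.82908568e-05,
        4.73313237e-03,  1.35633691e-06]), 'tool_pos': array([161.62733148, 603.30989287, 230.72486764]), 'orientation': array([ 0.09188485,  0.70112293, -0.09271409,  0.70099066]), 'wrist_force': array([-0.11610281, -0.06290087, -0.17077994]), 'ft_torque': array([-0.0136595 ,  0.01057943,  0.02392161]), 'width': 85.52929130622417}
```

View pics/top0.png

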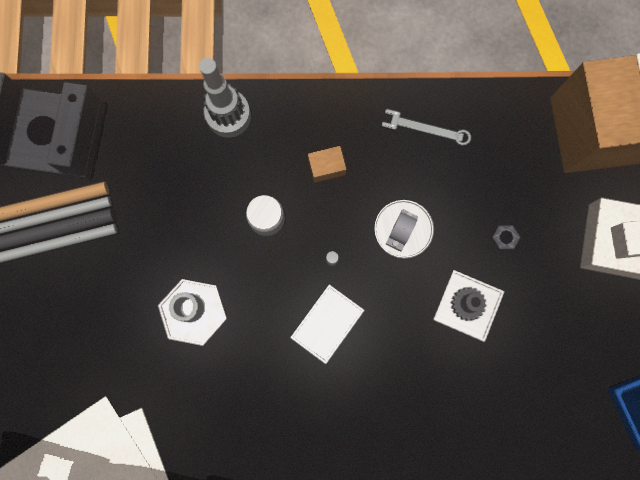

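View pics/side0.png

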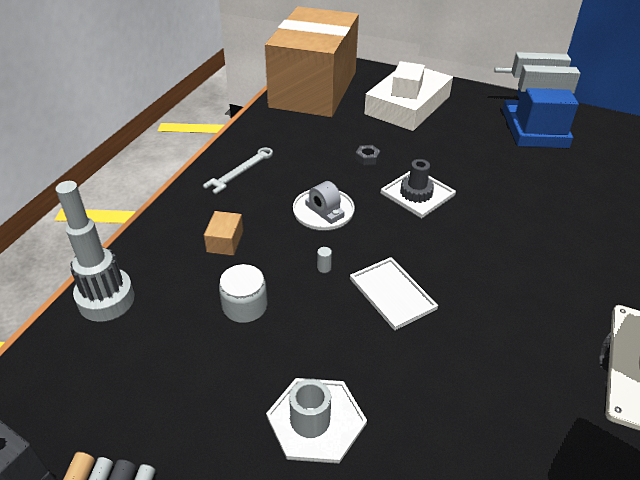

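The trays, parts and bystanders are all visible in both pictures. I'll enlarge the top one.

Run:
```python
from h import *
im=cv2.imread('pics/top0.png')
t=[cv2.resize(im[y:y+100,x:x+100],(400,400),interpolation=cv2.INTER_CUBIC) for x,y in [(142,262),(280,275)]]
cv2.imwrite('pics/cropA.png',np.hstack(t))
t=[cv2.resize(im[y:y+100,x:x+100],(400,400),interpolation=cv2.INTER_CUBIC) for x,y in [(355,180),(420,256)]]
cv2.imwrite('pics/cropB.png',np.hstack(t))
c=load('top0')
g=cv2.cvtColor(im,cv2.COLOR_BGR2GRAY)
m=(g>150).astype(np.uint8)
cs,_=cv2.findContours(m,cv2.RETR_EXTERNAL,cv2.CHAIN_APPROX_NONE)
for k in cs:
    if cv2.contourArea(k)<1000: continue
    h=cv2.convexHull(k)
    w=np.array([p2w(c,*p,10)[:2] for p in h[:,0]],np.float32)
    a=cv2.approxPolyDP(h,5,True)[:,0]
    print(cv2.boundingRect(k),a.tolist(),'circ',cv2.minEnclosingCircle(w),'rect',cv2.minAreaRect(w))
```

```text
(43, 397, 122, 75) [[43, 439], [106, 397], [141, 408], [164, 471], [112, 463]] circ ((210.818115234375, 417.11358642578125), 116.305419921875) rect ((253.84092712402344, 403.7486572265625), (232.36795043945312, 107.90296936035156), 72.74271392822266)
(291, 285, 73, 79) [[330, 285], [363, 311], [325, 363], [291, 336]] circ ((449.1116943359375, 2.1697607040405273), 74.24844360351562) rect ((449.47552490234375, 3.24603271484375), (84.00977325439453, 126.06086730957031), 53.54404830932617)
(158, 279, 68, 67) [[182, 279], [215, 285], [225, 319], [202, 345], [169, 338], [158, 305]] circ ((473.1302795410156, 262.134521484375), 66.69406127929688) rect ((473.4421691894531, 262.8446350097656), (131.87351989746094, 116.44351196289062), 78.78736114501953)
(434, 270, 70, 71) [[453, 270], [503, 291], [484, 340], [434, 319]] circ ((484.38092041015625, -268.1805725097656), 72.25843048095703) rect ((483.44989013671875, -268.50115966796875), (104.88080596923828, 104.5833511352539), 66.32505798339844)
(375, 200, 58, 58) [[408, 200], [426, 210], [432, 235], [422, 251], [402, 257], [380, 245], [375, 221]
[... 1152 characters left out ...]
0361)
(105, 0, 45, 74) [[149, 0], [147, 72], [116, 73], [105, 17], [119, 0]] circ ((1035.012939453125, 397.5029296875), 84.76953125) rect ((1034.9222412109375, 410.3791809082031), (157.9551239013672, 89.78223419189453), 0.14744189381599426)
(41, 0, 45, 74) [[85, 0], [81, 73], [41, 72], [44, 26], [54, 0]] circ ((1034.960205078125, 536.8446655273438), 87.82398223876953) rect ((1034.679443359375, 537.916748046875), (81.70758056640625, 157.97097778320312), 89.88343048095703)
(0, 0, 21, 74) [[20, 0], [16, 72], [0, 71], [0, 0]] circ ((1034.237548828125, 649.4015502929688), 80.97357940673828) rect ((1034.2720947265625, 645.5074462890625), (159.01112365722656, 40.368656158447266), 3.281067371368408)
```

View pics/cropA.png

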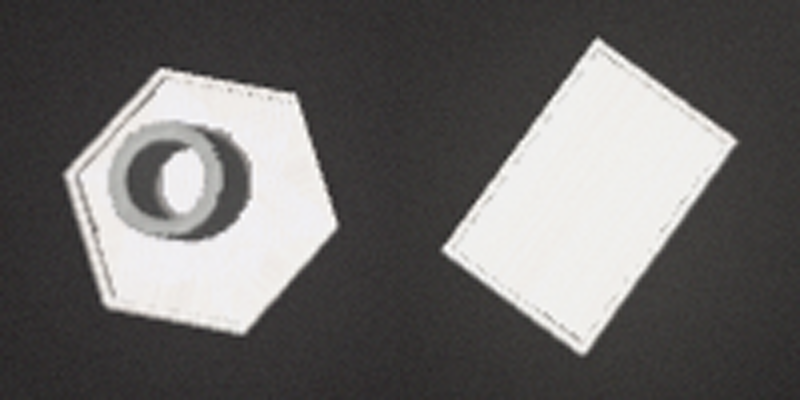

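View pics/cropB.png

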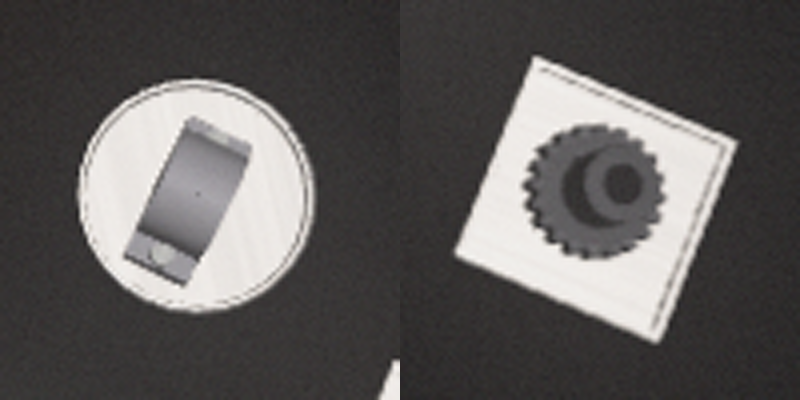

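```bash
cat >> h.py <<'E'
from scipy.spatial.transform import Rotation as Ro
def show():
    s=env.get_state(); R=Ro.from_quat(s['orientation']).as_matrix()
    yaw=np.degrees(np.arctan2(R[1,1],R[0,1]))
    print('t',round(s['time'],2),'pos',np.round(s['tool_pos'],1),'yaw(toolY)',round(yaw,2),'x',np.round(R[:,0],3),'w',round(s['width'],1),'F',np.round(s['wrist_force'],1),'j',np.round(s['joint_pos'],2))
    return s,R,yaw
def plan(target,yawt=None):
    s,R,yaw=show()
    if yawt is None: yawt=yaw
    dy=(yawt-yaw+90)%180-90
    a=np.radians(yaw+dy); y=np.array([np.cos(a),np.sin(a),0]); x=np.array([0,0,-1.]); Rt=np.stack([x,y,np.cross(x,y)],1)
    rv=np.degrees(Ro.from_matrix(R.T@Rt).as_rotvec())
    d=np.array(target)-s['tool_pos']
    print('shift tool now(mm)',np.round(R.T@d,1),'shift after turn',np.round(Rt.T@d,1),'turn deg',np.round(rv,2))
E
python3 - <<'E'
from h import *
c=load('top0')
def f(n,u,v,z): print(n,np.round(p2w(c,u,v,z),1))
f('bush top',183.2,306.8,64)
f('bush L',142+108/4,307,64);f('bush R',142+222/4,307,64);f('bush T',183,262+121/4,64);f('bush B',183,262+240/4,64)
f('gear disc',468.6,303.6,24); f('boss top',476.3,301.8,72)
for n,x,y in [('a',125,255),('b',185,285),('c',190,117),('d',250,147)]: f('foot '+n,355+x/4,180+y/4,18)
for n,x,y in [('c',190,117),('d',250,147)]: f('foot '+n,355+x/4,180+y/4,18)
f('tin',264,213,62);f('roller',332.5,257,40)
for p in [(308,153),(343,147),(346,163),(314,170)]: f('carton',*p,42)
# predicted side view
cs=load('side0')
for n,P in dict(long=(449.4,2.8,10),hex=(473.3,262.6,10),sq=(484,-268.4,10),rnd=(634.3,-147.5,10)).items(): print(n,w2p(cs,P))
show()
im=cv2.imread('pics/side0.png')
t=[cv2.resize(im[y:y+100,x:x+100],(400,400),interpolation=cv2.INTER_CUBIC) for x,y in [(266,370),(280,160)]]
cv2.imwrite('pics/cropC.png',np.hstack(t))
E
```

```text
bush top [479.3 266.9  64. ]
bush L [479.1 292.8  64. ]
bush R [478.8 240.7  64. ]
bush T [506.  268.1  64. ]
bush B [451.6 266.4  64. ]
gear disc [ 485.6 -265.5   24. ]
boss top [ 485.8 -268.4   72. ]
foot a [ 602.2 -112.3   18. ]
foot b [ 587.4 -141.    18. ]
foot c [ 670.3 -145.3   18. ]
foot d [ 655.2 -174.2   18. ]
foot c [ 670.3 -145.3   18. ]
foot d [ 655.2 -174.2   18. ]
tin [654.6 120.9  62. ]
roller [573.6  -7.7  40. ]
carton [777.3  38.6  42. ]
carton [789.1 -29.4  42. ]
carton [757. -35.  42.]
carton [743.3  27.   42. ]
long [[392.91484408 289.20435128]]
hex [[316.39029405 416.42125758]]
sq [[417.74157435 189.68005643]]
rnd [[323.18711675 206.09635707]]
t 0.15 pos [161.6 603.3 230.7] yaw(toolY) 75.0 x [-0.    -0.001 -1.   ] w 85.5 F [-0.1 -0.1 -0.2] j [ 1.29  0.42  1.63  0.    1.09 -0.02]
```

View pics/cropC.png

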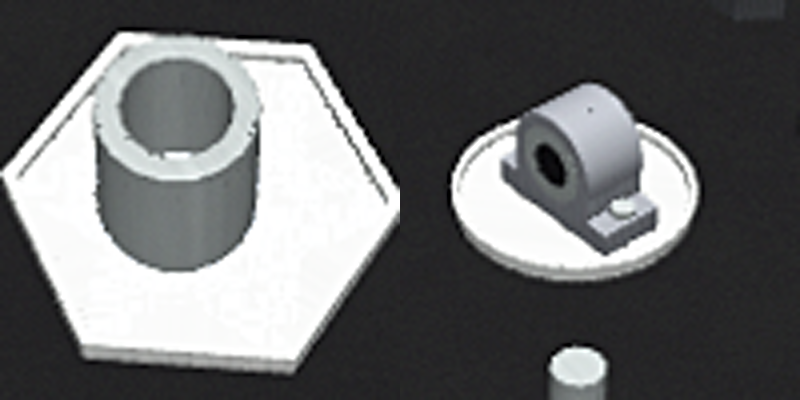

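Run:
```python
from h import *
plan((479,267,140),75)
```

```text
t 0.15 pos [161.6 603.3 230.7] yaw(toolY) 75.0 x [-0.    -0.001 -1.   ] w 85.5 F [-0.1 -0.1 -0.2] j [ 1.29  0.42  1.63  0.    1.09 -0.02]
shift tool now(mm) [  91.  -242.6  393.6] shift after turn [  90.7 -242.7  393.6] turn deg [-0.   -0.    0.07]
```

Request:
{"name": "play_rows", "arguments": {
  "commands": [
    [0,-0.024,0.039,0,0,0,0],
    [0,-0.024,0.039,0,0,0,0],
    [0,-0.024,0.039,0,0,0,0],
    [0.01,-0.024,0.039,0,0,0,0],
    [0.01,-0.024,0.039,0,0,0,0],
    [0.01,-0.024,0.039,0,0,0,0],
    [0.01,-0.024,0.039,0,0,0,0],
    [0.01,-0.024,0.039,0,0,0,0]
  ],
  "squeeze": 60
}}

```text
time: 0.95
tool_pos: [418.8, 333.4, 179.1]
orientation: [0.09, 0.701, -0.088, 0.702]
wrist_force: [-0.3, 1.2, 0.3]
width: 85.4
```

Run:
```python
from h import *
plan((479,267,140),75)
```

```text
t 0.95 pos [418.8 333.4 179.1] yaw(toolY) 75.61 x [ 0.001  0.003 -1.   ] w 85.4 F [-0.3  1.2  0.3] j [ 0.65  0.36  1.87  0.    0.91 -0.67]
shift tool now(mm) [ 39.  -49.5  74.8] shift after turn [ 39.1 -48.6  75.4] turn deg [ 0.61  0.03 -0.18]
```

Request:
{"name": "play_rows", "arguments": {
  "commands": [
    [0.013,-0.017,0.025,0,0,0,0],
    [0.013,-0.017,0.025,0,0,0,0],
    [0.013,-0.015,0.025,0,0,0,0],
    [0,0,0,0,0,0,0]
  ]
}}

```text
time: 1.35
tool_pos: [484.0, 259.6, 137.1]
orientation: [0.091, 0.701, -0.09, 0.701]
wrist_force: [-0.4, 0.1, -0.4]
width: 85.7
```

Run:
```python
from h import *
plan((479,267,23),75)
snap('wrist','w1')
```

```text
t 1.35 pos [484.  259.6 137.1] yaw(toolY) 75.25 x [ 0.     0.002 -1.   ] w 85.7 F [-0.4  0.1 -0.4] j [ 0.47  0.44  1.86  0.    0.83 -0.84]
shift tool now(mm) [114.1   5.7  -6.7] shift after turn [114.1   5.8  -6.8] turn deg [ 0.25 -0.   -0.09]
```

View pics/w1.png

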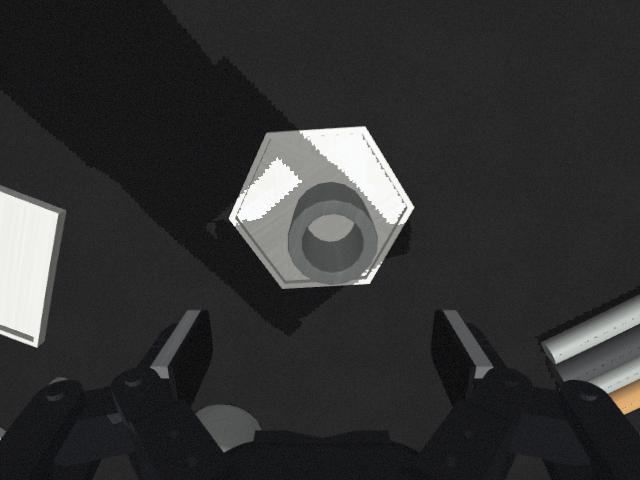

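The bush's top ring is centred at about (333, 242), between the jaws.

Run:
```python
from h import *
c=load('w1')
print(p2w(c,333,242,64))
pts=[(268,133),(366,127),(413,208),(370,283),(283,289),(230,219)]
print(np.mean([p2w(c,*p,10) for p in pts],0))
plan((479,267,23),75)
```

```text
[479.96907807 267.71982244  64.        ]
[474.75855433 262.24131516  10.        ]
t 1.4 pos [483.3 260.7 137.7] yaw(toolY) 75.27 x [ 0.     0.002 -1.   ] w 85.1 F [-0.   0.3  1. ] j [ 0.47  0.44  1.86  0.    0.83 -0.84]
shift tool now(mm) [114.7   4.8  -5.7] shift after turn [114.7   5.   -5.8] turn deg [ 0.27 -0.01 -0.12]
```

Request:
{"name": "play_rows", "arguments": {
  "commands": [
    [0.02,0.005,-0.006,0,0,0,0],
    [0.03,0,0,0,0,0,0],
    [0.03,0,0,0,0,0,0],
    [0.02,0,0,0,0,0,0],
    [0.01,0,0,0,0,0,0],
    [0,0,0,0,0,0,0]
  ]
}}

```text
time: 2.0
tool_pos: [478.1, 272.8, 27.6]
orientation: [0.092, 0.7, -0.088, 0.703]
wrist_force: [-0.0, -0.1, 0.9]
width: 85.5
```

Run:
```python
from h import *
plan((479.5,267.3,21),75)
snap('side','s1')
```

```text
t 2.0 pos [478.1 272.8  27.6] yaw(toolY) 75.41 x [ 0.005  0.006 -1.   ] w 85.5 F [-0.  -0.1  0.9] j [ 0.5   0.63  1.9   0.    0.61 -0.82]
shift tool now(mm) [ 6.5 -5.   2.7] shift after turn [ 6.6 -5.   2.8] turn deg [ 0.41  0.17 -0.38]
```

View pics/s1.png

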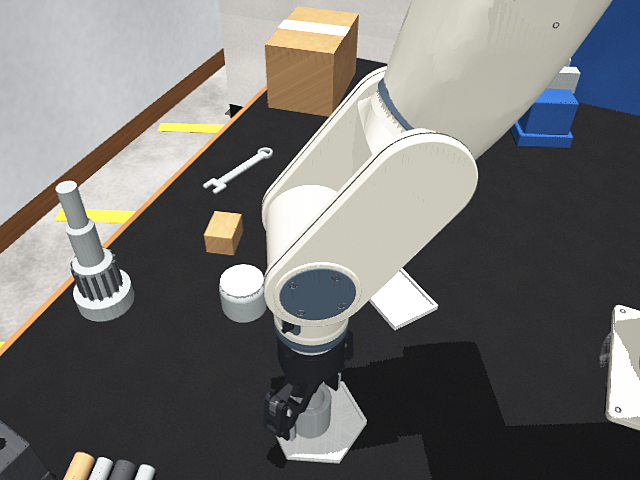

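The open fingers straddle the bush. I'll centre them, then close.

Request:
{"name": "play_rows", "arguments": {
  "commands": [
    [0.006,-0.005,0.003,0,0,0,0],
    [0,0,0,0,0,0,0],
    [0,0,0,0,0,0,60],
    [0,0,0,0,0,0,90],
    [0,0,0,0,0,0,120],
    [0,0,0,0,0,0,160],
    [0,0,0,0,0,0,200],
    [0,0,0,0,0,0,255]
  ]
}}

```text
time: 2.85
tool_pos: [481.9, 267.9, 25.9]
orientation: [0.093, 0.698, -0.086, 0.704]
wrist_force: [-0.8, 0.8, -0.1]
width: 53.4
```

Run:
```python
from h import *
plan((479.5,267.3,21),75)
```

```text
t 2.85 pos [481.9 267.9  25.9] yaw(toolY) 75.4 x [ 0.01   0.008 -1.   ] w 53.4 F [-0.8  0.8 -0.1] j [ 0.48  0.63  1.9   0.    0.6  -0.84]
shift tool now(mm) [ 4.9 -1.2 -2.2] shift after turn [ 4.9 -1.2 -2.2] turn deg [ 0.4   0.43 -0.61]
```

Request:
{"name": "play_rows", "arguments": {
  "commands": [
    [-0.01,0,0,0,0,0,255],
    [-0.02,0,0,0,0,0,255],
    [-0.03,0,0,0,0.2,-0.3,255],
    [-0.03,0,0,0,0.2,-0.3,255],
    [0,0,0,0,0,0,255]
  ]
}}

```text
time: 3.35
tool_pos: [478.8, 266.2, 117.7]
orientation: [0.088, 0.703, -0.091, 0.7]
wrist_force: [0.9, 1.1, -4.8]
width: 53.3
```

Run:
```python
from h import *
plan((449.4,2.8,110),75)
```

```text
t 3.35 pos [478.8 266.2 117.7] yaw(toolY) 75.4 x [-0.006 -0.003 -1.   ] w 53.3 F [ 0.9  1.1 -4.8] j [ 0.49  0.47  1.87 -0.    0.8  -0.83]
shift tool now(mm) [   8.7 -262.3   38. ] shift after turn [   7.7 -262.    39.7] turn deg [ 0.4  -0.27  0.26]
```

Request:
{"name": "play_rows", "arguments": {
  "commands": [
    [0,-0.02,0.003,0,0,0,255],
    [0,-0.035,0.005,0,0,0,255],
    [0,-0.04,0.006,0,0,0,255],
    [0,-0.04,0.006,0,0,0,255],
    [0,-0.04,0.006,0,0,0,255],
    [0,-0.04,0.006,0,0,0,255],
    [0,-0.025,0.004,0,0,0,255],
    [0,0,0,0,0,0,255]
  ]
}}

```text
time: 4.15
tool_pos: [448.2, 18.0, 112.5]
orientation: [0.087, 0.705, -0.089, 0.698]
wrist_force: [-0.2, 0.8, -6.4]
width: 53.2
```

Run:
```python
from h import *
plan((449.4,2.8,60),75)
```

```text
t 4.15 pos [448.2  18.  112.5] yaw(toolY) 75.67 x [-0.009 -0.002 -1.   ] w 53.2 F [-0.2  0.8 -6.4] j [ 0.01  0.37  2.08 -0.    0.7  -1.3 ]
shift tool now(mm) [ 52.5 -14.2   5.4] shift after turn [ 52.5 -14.3   5.1] turn deg [ 0.67 -0.47  0.22]
```

Request:
{"name": "play_rows", "arguments": {
  "commands": [
    [0.015,-0.013,0.005,0.6,-0.4,0.2,255],
    [0.02,0,0,0,0,0,255],
    [0.015,0,0,0,0,0,255],
    [0,0,0,0,0,0,255]
  ]
}}

```text
time: 4.55
tool_pos: [448.5, 3.6, 59.1]
orientation: [0.093, 0.702, -0.093, 0.7]
wrist_force: [-0.1, 0.4, -6.0]
width: 53.4
```

Run:
```python
from h import *
plan((449.4,2.8,28),75)
```

```text
t 4.55 pos [448.5   3.6  59.1] yaw(toolY) 74.87 x [-0.002  0.001 -1.   ] w 53.4 F [-0.1  0.4 -6. ] j [-0.02  0.48  2.11  0.    0.56 -1.33]
shift tool now(mm) [31.1 -0.6  1.1] shift after turn [31.1 -0.6  1.1] turn deg [-0.13 -0.11 -0.02]
```

Request:
{"name": "play_rows", "arguments": {
  "commands": [
    [0.01,0,0.001,0,0,0,255],
    [0.01,0,0,0,0,0,255],
    [0.006,0,0,0,0,0,255],
    [0.003,0,0,0,0,0,255],
    [0,0,0,0,0,0,255]
  ]
}}

```text
time: 5.05
tool_pos: [450.2, 4.7, 28.0]
orientation: [0.093, 0.701, -0.092, 0.701]
wrist_force: [0.1, 0.3, -6.8]
width: 53.7
```

Run:
```python
from h import *
plan((449.4,2.8,26),75)
```

```text
t 5.05 pos [450.2   4.7  28. ] yaw(toolY) 74.97 x [-0.001  0.001 -1.   ] w 53.7 F [ 0.1  0.3 -6.8] j [-0.02  0.55  2.11  0.    0.49 -1.33]
shift tool now(mm) [ 2.  -2.  -0.3] shift after turn [ 2.  -2.  -0.3] turn deg [-0.03 -0.07 -0.04]
```

Request:
{"name": "play_rows", "arguments": {
  "commands": [
    [0.002,0,0,0,0,0,255],
    [0.001,0,0,0,0,0,255],
    [0,0,0,0,0,0,255]
  ]
}}

```text
time: 5.35
tool_pos: [450.7, 4.7, 26.4]
orientation: [0.093, 0.701, -0.092, 0.701]
wrist_force: [-0.4, -0.4, -4.9]
width: 53.0
```

Request:
{"name": "play_rows", "arguments": {
  "commands": [
    [0.0015,0,0,0,0,0,255],
    [0,0,0,0,0,0,255]
  ]
}}

```text
time: 5.55
tool_pos: [451.1, 4.6, 26.3]
orientation: [0.093, 0.7, -0.092, 0.702]
wrist_force: [-0.5, -0.2, -5.4]
width: 53.3
```

Request:
{"name": "play_rows", "arguments": {
  "commands": [
    [0.0015,0,0,0,0,0,255],
    [0,0,0,0,0,0,200],
    [0,0,0,0,0,0,90],
    [0,0,0,0,0,0,60],
    [0,0,0,0,0,0,0],
    [0,0,0,0,0,0,0],
    [0,0,0,0,0,0,0],
    [0,0,0,0,0,0,0]
  ]
}}

```text
time: 6.35
tool_pos: [453.5, 4.5, 26.6]
orientation: [0.093, 0.699, -0.092, 0.703]
wrist_force: [0.2, -0.0, -0.2]
width: 85.4
```

Run:
```python
from h import *
plan((449.4,2.8,120),75)
snap('side','s2')
```

```text
t 6.35 pos [453.5   4.5  26.6] yaw(toolY) 74.96 x [ 0.007  0.001 -1.   ] w 85.4 F [ 0.2 -0.  -0.2] j [-0.02  0.55  2.11  0.    0.48 -1.33]
shift tool now(mm) [-93.4  -2.5  -2.9] shift after turn [-93.4  -2.7  -3.5] turn deg [-0.04  0.36 -0.15]
```

View pics/s2.png

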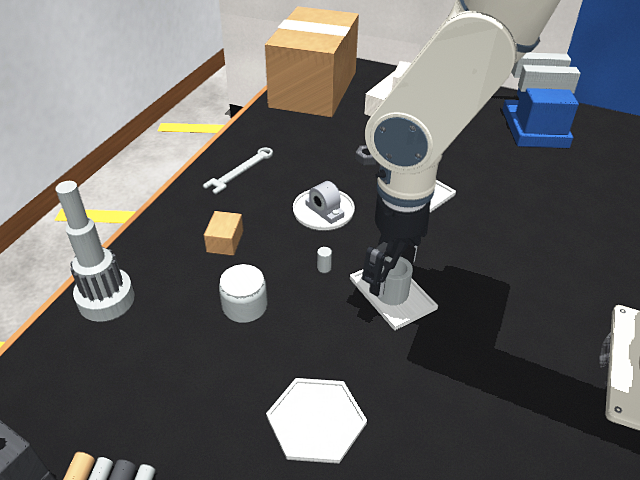

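The bush stands upright and released in the oblong tray, at about (396, 282).

Request:
{"name": "play_rows", "arguments": {
  "commands": [
    [-0.02,0,0,0,0,0,0],
    [-0.04,0,0,0,0,0,0],
    [-0.04,0,0,0,0,0,0],
    [0,0,0,0,0,0,0]
  ]
}}

```text
time: 6.8
tool_pos: [451.8, 4.4, 128.5]
orientation: [0.093, 0.7, -0.092, 0.702]
wrist_force: [0.0, -1.0, 0.2]
width: 85.5
```

Run:
```python
from h import *
plan((628.8,-143.2,125),64)
```

```text
t 6.8 pos [451.8   4.4 128.5] yaw(toolY) 74.96 x [ 0.002  0.001 -1.   ] w 85.5 F [ 0.  -1.   0.2] j [-0.02  0.34  2.08  0.    0.72 -1.33]
shift tool now(mm) [  3.8 -96.7 209.2] shift after turn [  3.5 -55.1 223.8] turn deg [10.96  0.11 -0.1 ]
```

Request:
{"name": "play_rows", "arguments": {
  "commands": [
    [0,0,0,5.5,0,0,0],
    [0,0,0.02,5.5,0,0,0],
    [0,-0.009,0.035,0,0,0,0],
    [0,-0.01,0.04,0,0,0,0],
    [0,-0.01,0.04,0,0,0,0],
    [0,-0.01,0.04,0,0,0,0],
    [0,-0.01,0.03,0,0,0,0],
    [0,0,0,0,0,0,0]
  ]
}}

```text
time: 7.6
tool_pos: [616.9, -133.1, 124.6]
orientation: [0.162, 0.689, -0.161, 0.688]
wrist_force: [-0.0, 0.3, -0.1]
width: 85.3
```

Run:
```python
from h import *
snap('wrist','w2')
plan((628.8,-143.2,125),64)
```

```text
t 7.65 pos [ 615.  -131.8  124.1] yaw(toolY) 63.66 x [-0.003  0.002 -1.   ] w 85.2 F [-0.3 -0.4 -0.7] j [-0.23  0.56  1.68  0.    0.9  -1.34]
shift tool now(mm) [-1.  -4.1 17.4] shift after turn [-0.9 -4.2 17.4] turn deg [-0.34 -0.24 -0.03]
```

View pics/w2.png

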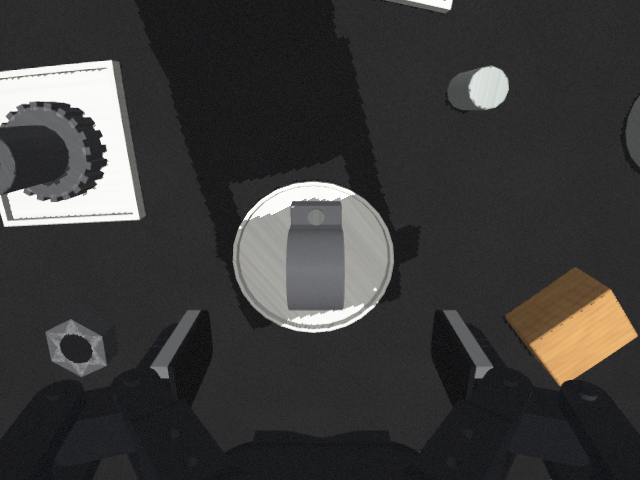

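Run:
```python
from h import *
c=load('w2')
a=p2w(c,290.5,202,18);b=p2w(c,342.5,202,18); print(a,b,np.linalg.norm(a-b))
m=(a+b)/2; d=(b-a)[:2]/np.linalg.norm((b-a)[:2]); print('ang',np.degrees(np.arctan2(d[1],d[0])))
n=np.array([-d[1],d[0]]); print(m[:2]+38*n,m[:2]-38*n)
cs=load('s2')
for P in [(628.8,-143.2,62)]: print(w2p(cs,P))
# round tray
print(np.mean([p2w(c,*p,10) for p in [(233,257),(394,257),(313,181),(313,332)]],0))
```

```text
[ 587.61244096 -141.52686789   18.        ] [ 602.85279969 -110.75192582   18.        ] 34.34189268873374
ang 63.65447861340107
[ 561.17952345 -109.27563117] [ 629.2857172  -143.00316255]
[[325.47038388 186.09835602]]
[ 633.22000774 -147.86997371   10.        ]
```

Request:
{"name": "play_rows", "arguments": {
  "commands": [
    [0.01,-0.004,0.017,0,0,0,0],
    [0.03,0,0,0,0,0,0],
    [0.03,0,0,0,0,0,0],
    [0.02,0,0,0,0,0,0],
    [0,0,0,0,0,0,0]
  ]
}}

```text
time: 8.15
tool_pos: [622.6, -139.0, 28.5]
orientation: [0.161, 0.693, -0.16, 0.685]
wrist_force: [-0.8, -0.4, -0.1]
width: 85.6
```

Run:
```python
from h import *
plan((629,-143.1,20),63.7)
```

```text
t 8.15 pos [ 622.6 -139.    28.5] yaw(toolY) 63.73 x [-0.01   0.005 -1.   ] w 85.6 F [-0.8 -0.4 -0.1] j [-0.24  0.71  1.68  0.    0.76 -1.35]
shift tool now(mm) [ 8.4 -0.8  7.6] shift after turn [ 8.5 -0.8  7.5] turn deg [ 0.03 -0.65  0.02]
```

Request:
{"name": "play_rows", "arguments": {
  "commands": [
    [0.008,-0.001,0.008,0,-0.6,0,0],
    [0,0,0,0,0,0,0],
    [0,0,0,0,0,0,100],
    [0,0,0,0,0,0,140],
    [0,0,0,0,0,0,160],
    [0,0,0,0,0,0,180],
    [0,0,0,0,0,0,220],
    [0,0,0,0,0,0,255]
  ]
}}

```text
time: 8.95
tool_pos: [630.1, -142.7, 23.4]
orientation: [0.16, 0.688, -0.16, 0.69]
wrist_force: [0.5, -0.3, -2.8]
width: 33.1
```

Run:
```python
from h import *
plan((629,-143.1,20),63.7)
```

```text
t 8.95 pos [ 630.1 -142.7   23.4] yaw(toolY) 63.79 x [ 0.003 -0.001 -1.   ] w 33.1 F [ 0.5 -0.3 -2.8] j [-0.24  0.73  1.67 -0.    0.74 -1.35]
shift tool now(mm) [ 3.4 -0.8 -0.9] shift after turn [ 3.4 -0.8 -0.8] turn deg [ 0.09  0.15 -0.02]
```

Request:
{"name": "play_rows", "arguments": {
  "commands": [
    [-0.01,0,0,0,0,0,255],
    [-0.02,0,0,0,0,0,255],
    [-0.03,0,0,0,0,0,255],
    [-0.035,0,0,0,0,0,255],
    [-0.015,0,0,0,0,0,255],
    [0,0,0,0,0,0,255]
  ]
}}

```text
time: 9.55
tool_pos: [626.2, -141.7, 134.8]
orientation: [0.16, 0.691, -0.16, 0.686]
wrist_force: [0.0, 0.1, -5.6]
width: 33.3
```

Run:
```python
from h import *
plan((473.8,262.5,130),63.7)
```

```text
t 9.55 pos [ 626.2 -141.7  134.8] yaw(toolY) 63.78 x [-0.007  0.001 -1.   ] w 33.3 F [ 0.   0.1 -5.6] j [-0.24  0.57  1.65 -0.    0.94 -1.35]
shift tool now(mm) [   6.4  295.3 -315.3] shift after turn [   4.8  294.9 -315.7] turn deg [ 0.08 -0.38  0.09]
```

Request:
{"name": "play_rows", "arguments": {
  "commands": [
    [0,0.015,-0.016,0,0,0,255],
    [0,0.025,-0.027,0,0,0,255],
    [0,0.03,-0.032,0,0,0,255],
    [0,0.03,-0.032,0,0,0,255],
    [0,0.03,-0.032,0,0,0,255],
    [0,0.03,-0.032,0,0,0,255],
    [0,0.03,-0.032,0,0,0,255],
    [0,0.03,-0.032,0,0,0,255]
  ]
}}

```text
time: 10.35
tool_pos: [501.7, 166.8, 125.2]
orientation: [0.162, 0.695, -0.165, 0.681]
wrist_force: [0.9, 0.1, -5.0]
width: 33.4
```

Run:
```python
from h import *
plan((473.8,262.5,130),63.7)
```

```text
t 10.35 pos [501.7 166.8 125.2] yaw(toolY) 63.26 x [-0.02 -0.   -1.  ] w 33.4 F [ 0.9  0.1 -5. ] j [ 0.3   0.44  1.9   0.01  0.82 -0.81]
shift tool now(mm) [ -4.3  72.8 -68.1] shift after turn [ -4.8  73.4 -67.4] turn deg [-0.44 -1.03  0.54]
```

Request:
{"name": "play_rows", "arguments": {
  "commands": [
    [0,0.03,-0.028,-0.4,-0.5,0.3,255],
    [0,0.023,-0.021,0,-0.5,0.2,255],
    [0,0.008,-0.007,0,0,0,255],
    [0,0,0,0,0,0,255]
  ]
}}

```text
time: 10.75
tool_pos: [469.1, 253.5, 119.7]
orientation: [0.156, 0.692, -0.161, 0.686]
wrist_force: [-0.5, -0.7, -6.2]
width: 33.3
```

Run:
```python
from h import *
plan((473.8,262.5,60),63.7)
```

```text
t 10.75 pos [469.1 253.5 119.7] yaw(toolY) 64.09 x [-0.01  -0.004 -1.   ] w 33.3 F [-0.5 -0.7 -6.2] j [ 0.47  0.46  1.9   0.    0.8  -0.65]
shift tool now(mm) [59.6 10.6  0.8] shift after turn [59.7 10.1  0.3] turn deg [ 0.39 -0.44  0.45]
```

Request:
{"name": "play_rows", "arguments": {
  "commands": [
    [0.015,0.01,0.001,0.3,-0.4,0.4,255],
    [0.025,0,0,0,0,0,255],
    [0.025,0,0,0,0,0,255],
    [0.01,0,0,0,0,0,255],
    [0.005,0,0,0,0,0,255],
    [0,0,0,0,0,0,255]
  ]
}}

```text
time: 11.35
tool_pos: [473.2, 257.5, 34.4]
orientation: [0.16, 0.69, -0.163, 0.687]
wrist_force: [-1.1, 1.1, -4.7]
width: 33.4
```

Run:
```python
from h import *
plan((473.8,262.5,24),63.7)
```

```text
t 11.35 pos [473.2 257.5  34.4] yaw(toolY) 63.65 x [-0.005 -0.004 -1.   ] w 33.4 F [-1.1  1.1 -4.7] j [ 0.48  0.61  1.91 -0.    0.63 -0.63]
shift tool now(mm) [10.4  4.8 -1.7] shift after turn [10.4  4.7 -1.7] turn deg [-0.05 -0.17  0.31]
```

Request:
{"name": "play_rows", "arguments": {
  "commands": [
    [0.003,0.005,-0.001,0,0,0.3,255],
    [0.004,0,0,0,0,0,255],
    [0.002,0,0,0,0,0,255],
    [0.002,0,0,0,0,0,255],
    [0,0,0,0,0,0,255]
  ]
}}

```text
time: 11.85
tool_pos: [476.9, 263.4, 25.4]
orientation: [0.163, 0.688, -0.16, 0.689]
wrist_force: [0.1, -0.1, -5.9]
width: 33.6
```

Run:
```python
from h import *
plan((473.8,262.5,24),63.7)
```

```text
t 11.85 pos [476.9 263.4  25.4] yaw(toolY) 63.61 x [ 0.002  0.004 -1.   ] w 33.6 F [ 0.1 -0.1 -5.9] j [ 0.48  0.63  1.91  0.    0.6  -0.63]
shift tool now(mm) [ 1.4 -2.2 -2.4] shift after turn [ 1.4 -2.2 -2.4] turn deg [-0.09  0.   -0.25]
```

Request:
{"name": "play_rows", "arguments": {
  "commands": [
    [0.0,-0.002,-0.003,0,0,0,255],
    [0.002,0,0,0,0,0,255],
    [0.002,0,0,0,0,0,255],
    [0.001,0,0,0,0,0,255],
    [0,0,0,0,0,0,255]
  ]
}}

```text
time: 12.35
tool_pos: [473.5, 263.3, 23.8]
orientation: [0.163, 0.688, -0.159, 0.689]
wrist_force: [0.7, -0.8, -6.0]
width: 33.2
```

Run:
```python
from h import *
plan((473.8,262.5,24),63.7)
```

```text
t 12.35 pos [473.5 263.3  23.8] yaw(toolY) 63.66 x [ 0.004  0.004 -1.   ] w 33.2 F [ 0.7 -0.8 -6. ] j [ 0.48  0.63  1.91  0.    0.6  -0.63]
shift tool now(mm) [-0.2 -0.6  0.7] shift after turn [-0.2 -0.6  0.7] turn deg [-0.04  0.07 -0.31]
```

Request:
{"name": "play_rows", "arguments": {
  "commands": [
    [0.002,0,0,0,0,0,255],
    [0.001,0,0,0,0,0,255],
    [0,0,0,0,0,0,200],
    [0,0,0,0,0,0,150],
    [0,0,0,0,0,0,100],
    [0,0,0,0,0,0,0],
    [0,0,0,0,0,0,0],
    [0,0,0,0,0,0,0]
  ]
}}

```text
time: 13.15
tool_pos: [475.5, 264.6, 24.1]
orientation: [0.164, 0.686, -0.158, 0.691]
wrist_force: [-0.2, 0.4, 0.1]
width: 85.2
```

Request:
{"name": "play_rows", "arguments": {
  "commands": [
    [-0.02,0,0,0,0,0,0],
    [-0.04,0,0,0,0,0,0],
    [-0.04,0,0,0,0,0,0],
    [0,0,0,0,0,0,0]
  ]
}}

```text
time: 13.55
tool_pos: [474.1, 263.6, 125.7]
orientation: [0.163, 0.687, -0.159, 0.69]
wrist_force: [-0.4, 0.0, 0.1]
width: 85.3
```

Run:
```python
from h import *
snap('wrist','w3')
plan((485.7,-267,130),75)
```

```text
t 13.6 pos [472.9 263.  123.7] yaw(toolY) 63.67 x [ 0.002  0.003 -1.   ] w 85.7 F [0.2 0.8 0.3] j [ 0.48  0.45  1.89  0.    0.8  -0.63]
shift tool now(mm) [  -8.1 -469.3  246.5] shift after turn [  -6.3 -508.6  149.5] turn deg [-11.33   0.02  -0.21]
```

View pics/w3.png

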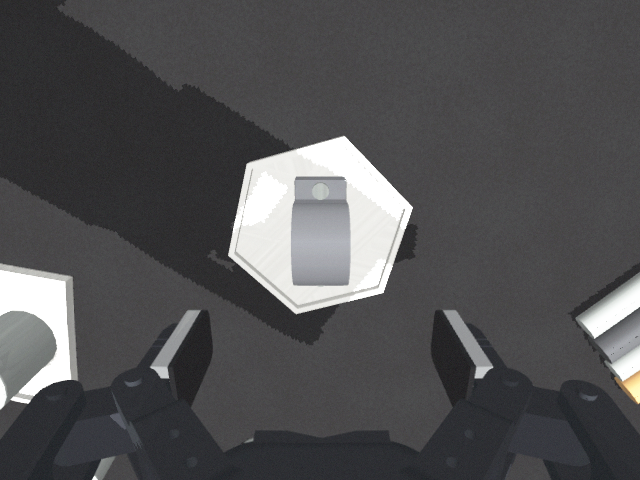

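The block stands upright about the middle of the hex tray. Next is the gear.

Request:
{"name": "play_rows", "arguments": {
  "commands": [
    [-0.008,-0.025,0.013,0,0,0,0],
    [0,-0.034,0.018,0,0,0,0],
    [0,-0.036,0.019,0,0,0,0],
    [0,-0.036,0.019,0,0,0,0],
    [0,-0.036,0.019,0,0,0,0],
    [0,-0.036,0.019,0,0,0,0],
    [0,-0.036,0.019,0,0,0,0],
    [0,-0.036,0.019,0,0,0,0]
  ]
}}

```text
time: 14.4
tool_pos: [477.9, -54.1, 123.5]
orientation: [0.159, 0.692, -0.157, 0.687]
wrist_force: [0.9, 0.3, -0.8]
width: 85.2
```

Run:
```python
from h import *
plan((485.7,-267,130),63.7)
```

```text
t 14.4 pos [477.9 -54.1 123.5] yaw(toolY) 64.22 x [-0.006  0.004 -1.   ] w 85.2 F [ 0.9  0.3 -0.8] j [-0.14  0.39  2.01  0.    0.75 -1.26]
shift tool now(mm) [  -7.4 -188.3   99.5] shift after turn [  -6.5 -187.4  101.3] turn deg [ 0.52 -0.42 -0.05]
```

Request:
{"name": "play_rows", "arguments": {
  "commands": [
    [-0.006,-0.036,0.02,0.5,-0.4,0,0],
    [0,-0.036,0.02,0,0,0,0],
    [0,-0.036,0.02,0,0,0,0],
    [0,-0.034,0.019,0,0,0,0],
    [0,-0.025,0.013,0,0,0,0],
    [0,-0.01,0.005,0,0,0,0],
    [0,0,0,0,0,0,0]
  ]
}}

```text
time: 15.1
tool_pos: [481.0, -267.3, 120.4]
orientation: [0.164, 0.692, -0.162, 0.684]
wrist_force: [0.2, 1.1, -0.8]
width: 85.6
```

Run:
```python
from h import *
snap('wrist','w4')
plan((485.7,-267,130),63.7)
```

```text
t 15.15 pos [ 480.9 -266.4  120.3] yaw(toolY) 63.36 x [-0.011  0.005 -1.   ] w 85.8 F [-1.1  0.8 -0.3] j [-0.53  0.47  1.86 -0.    0.82 -1.63]
shift tool now(mm) [-9.8  1.6  4.5] shift after turn [-9.7  1.6  4.6] turn deg [-0.34 -0.69 -0.01]
```

View pics/w4.png

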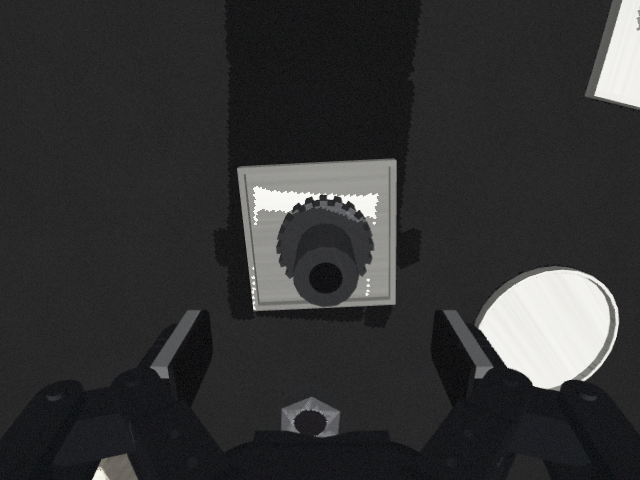

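Run:
```python
from h import *
c=load('w4')
print(p2w(c,325.5,276,72),p2w(c,325,243,24))
print(np.mean([p2w(c,*p,10) for p in [(238,167),(396,159),(396,304),(255,310)]],0))
plan((485.7,-267,34),63.7)
```

```text
[ 485.89983447 -267.45973956   72.        ] [ 483.42388717 -266.10992973   24.        ]
[ 484.01663596 -269.16276681   10.        ]
t 15.15 pos [ 480.9 -266.4  120.3] yaw(toolY) 63.36 x [-0.011  0.005 -1.   ] w 85.8 F [-1.1  0.8 -0.3] j [-0.53  0.47  1.86 -0.    0.82 -1.63]
shift tool now(mm) [86.2  1.6  5.6] shift after turn [86.3  1.6  4.6] turn deg [-0.34 -0.69 -0.01]
```

Request:
{"name": "play_rows", "arguments": {
  "commands": [
    [0.01,0.002,0.005,-0.3,-0.7,0,0],
    [0.025,0,0,0,0,0,0],
    [0.025,0,0,0,0,0,0],
    [0.015,0,0,0,0,0,0],
    [0.005,0,0,0,0,0,0],
    [0,0,0,0,0,0,0]
  ]
}}

```text
time: 15.75
tool_pos: [485.3, -256.9, 36.4]
orientation: [0.159, 0.691, -0.158, 0.688]
wrist_force: [0.1, -0.0, 0.4]
width: 85.4
```

Run:
```python
from h import *
plan((485.5,-267,34),63.7)
```

```text
t 15.75 pos [ 485.3 -256.9   36.4] yaw(toolY) 64.1 x [-0.003  0.003 -1.   ] w 85.4 F [ 0.1 -0.   0.4] j [-0.51  0.61  1.89  0.    0.64 -1.63]
shift tool now(mm) [ 2.4 -9.   4.6] shift after turn [ 2.4 -8.9  4.6] turn deg [ 0.4  -0.25 -0.09]
```

Request:
{"name": "play_rows", "arguments": {
  "commands": [
    [0.002,-0.009,0.005,0,0,0,0],
    [0,0,0,0,0,0,0]
  ]
}}

```text
time: 15.95
tool_pos: [486.7, -266.9, 35.3]
orientation: [0.159, 0.69, -0.157, 0.688]
wrist_force: [0.3, -0.5, 0.9]
width: 85.3
```

Run:
```python
from h import *
plan((485.5,-267,34),63.7)
```

```text
t 15.95 pos [ 486.7 -266.9   35.3] yaw(toolY) 64.22 x [-0.002  0.003 -1.   ] w 85.3 F [ 0.3 -0.5  0.9] j [-0.52  0.62  1.88  0.    0.65 -1.65]
shift tool now(mm) [ 1.3 -0.6 -1. ] shift after turn [ 1.3 -0.6 -1. ] turn deg [ 0.52 -0.2  -0.09]
```

Request:
{"name": "play_rows", "arguments": {
  "commands": [
    [0,0,0,0,0,0,100],
    [0,0,0,0,0,0,130],
    [0,0,0,0,0,0,150],
    [0,0,0,0,0,0,170],
    [0,0,0,0,0,0,200],
    [0,0,0,0,0,0,255],
    [0,0,0,0,0,0,255]
  ]
}}

```text
time: 16.65
tool_pos: [487.6, -268.2, 37.5]
orientation: [0.159, 0.689, -0.158, 0.689]
wrist_force: [-1.0, -0.5, 1.0]
width: 34.6
```

Request:
{"name": "play_rows", "arguments": {
  "commands": [
    [-0.01,0,0,0,0,0,255],
    [-0.02,0,0,0,0,0,255],
    [-0.03,0,0,0,0,0,255],
    [-0.02,0,0,0,0,0,255],
    [0,0,0,0,0,0,255]
  ]
}}

```text
time: 17.15
tool_pos: [485.1, -266.7, 119.3]
orientation: [0.159, 0.691, -0.157, 0.687]
wrist_force: [0.8, -0.3, -4.3]
width: 34.7
```

Run:
```python
from h import *
plan((633.8,-147.6,120),63.7)
```

```text
t 17.15 pos [ 485.1 -266.7  119.3] yaw(toolY) 64.15 x [-0.005  0.005 -1.   ] w 34.7 F [ 0.8 -0.3 -4.3] j [-0.52  0.48  1.86  0.    0.81 -1.65]
shift tool now(mm) [ -0.9 172.   81.9] shift after turn [ -0.7 172.7  80.5] turn deg [ 0.45 -0.4  -0.11]
```

Request:
{"name": "play_rows", "arguments": {
  "commands": [
    [0,0.02,0.01,0,0,0,255],
    [0,0.035,0.016,0,0,0,255],
    [0,0.04,0.019,0,0,0,255],
    [0,0.035,0.016,0,0,0,255],
    [0,0.02,0.01,0,0,0,255],
    [0,0.008,0.004,0,0,0,255],
    [0,0,0,0,0,0,255]
  ]
}}

```text
time: 17.85
tool_pos: [621.2, -152.2, 112.7]
orientation: [0.16, 0.694, -0.158, 0.684]
wrist_force: [-1.0, 0.9, -3.9]
width: 34.6
```

Run:
```python
from h import *
plan((634.5,-148,60),63.7)
```

```text
t 17.85 pos [ 621.2 -152.2  112.7] yaw(toolY) 64.01 x [-0.014  0.007 -1.   ] w 34.6 F [-1.   0.9 -3.9] j [-0.26  0.6   1.66  0.    0.91 -1.38]
shift tool now(mm) [52.5  9.6 11. ] shift after turn [52.7  9.7 10.1] turn deg [ 0.31 -0.91 -0.03]
```

Request:
{"name": "play_rows", "arguments": {
  "commands": [
    [0.01,0.01,0.01,0.3,-0.9,0,255],
    [0.02,0,0,0,0,0,255],
    [0.015,0,0,0,0,0,255],
    [0.005,0,0,0,0,0,255],
    [0,0,0,0,0,0,255]
  ]
}}

```text
time: 18.35
tool_pos: [631.5, -149.7, 57.2]
orientation: [0.162, 0.689, -0.163, 0.687]
wrist_force: [-0.0, -0.1, -4.3]
width: 34.8
```

Run:
```python
from h import *
plan((634.5,-148,38),63.7)
```

```text
t 18.35 pos [ 631.5 -149.7   57.2] yaw(toolY) 63.44 x [-0.003  0.    -1.   ] w 34.8 F [-0.  -0.1 -4.3] j [-0.25  0.68  1.66 -0.    0.81 -1.36]
shift tool now(mm) [19.2  2.9  1.9] shift after turn [19.2  2.9  1.9] turn deg [-0.26 -0.15  0.06]
```

Request:
{"name": "play_rows", "arguments": {
  "commands": [
    [0.006,0.003,0.002,0,0,0,255],
    [0.006,0,0,0,0,0,255],
    [0.004,0,0,0,0,0,255],
    [0.002,0,0,0,0,0,255],
    [0,0,0,0,0,0,255]
  ]
}}

```text
time: 18.85
tool_pos: [635.7, -148.8, 39.1]
orientation: [0.163, 0.688, -0.163, 0.688]
wrist_force: [0.0, 0.4, -5.2]
width: 34.5
```

Run:
```python
from h import *
plan((634.5,-148,37),63.7)
```

```text
t 18.85 pos [ 635.7 -148.8   39.1] yaw(toolY) 63.37 x [-0. -0. -1.] w 34.5 F [ 0.   0.4 -5.2] j [-0.25  0.71  1.65 -0.    0.78 -1.35]
shift tool now(mm) [ 2.1  0.2 -1.4] shift after turn [ 2.1  0.2 -1.4] turn deg [-0.33 -0.01  0.04]
```

Request:
{"name": "play_rows", "arguments": {
  "commands": [
    [0.002,0,0,0,0,0,255],
    [0.002,0,0,0,0,0,255],
    [0.001,0,0,0,0,0,255],
    [0,0,0,0,0,0,255]
  ]
}}

```text
time: 19.25
tool_pos: [636.6, -149.0, 37.9]
orientation: [0.163, 0.687, -0.163, 0.689]
wrist_force: [0.4, 0.6, -4.8]
width: 34.4
```

Run:
```python
from h import *
show()
```

```text
t 19.25 pos [ 636.6 -149.    37.9] yaw(toolY) 63.38 x [ 0.002 -0.001 -1.   ] w 34.4 F [ 0.4  0.6 -4.8] j [-0.25  0.71  1.65 -0.    0.78 -1.35]
```

Request:
{"name": "play_rows", "arguments": {
  "commands": [
    [0.003,0,0,0,0,0,255],
    [0.003,0,0,0,0,0,255],
    [0,0,0,0,0,0,255]
  ]
}}

```text
time: 19.55
tool_pos: [637.4, -149.3, 38.5]
orientation: [0.163, 0.687, -0.163, 0.689]
wrist_force: [-0.4, -0.8, -4.4]
width: 34.7
```

Request:
{"name": "play_rows", "arguments": {
  "commands": [
    [0.003,0,0,0,0,0,255]
  ]
}}

```text
time: 19.65
tool_pos: [638.3, -149.6, 37.4]
orientation: [0.162, 0.686, -0.163, 0.69]
wrist_force: [-10.8, 2.3, 33.2]
width: 34.7
```

Run:
```python
from h import *
show()
c=snap('side','s3')
im=c['image'][130:280,250:450,::-1]
cv2.imwrite('pics/s3c.png',cv2.resize(im,(800,600),interpolation=cv2.INTER_CUBIC))
```

```text
t 19.65 pos [ 638.3 -149.6   37.4] yaw(toolY) 63.39 x [ 0.005 -0.002 -1.   ] w 34.7 F [-10.8   2.3  33.2] j [-0.25  0.71  1.65 -0.    0.77 -1.35]
```

View pics/s3c.png

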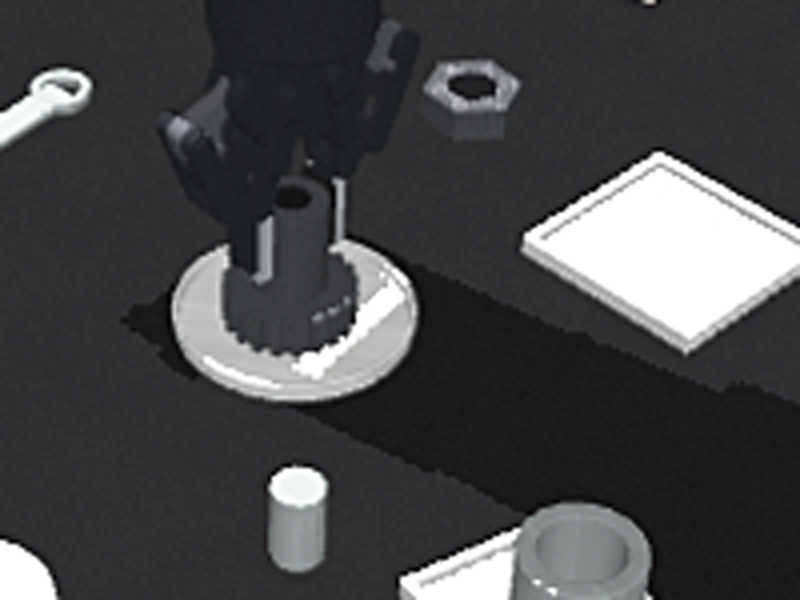

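The gear is on the tray floor: a 3 mm push met 33 N. I'll ease off and release it.

Request:
{"name": "play_rows", "arguments": {
  "commands": [
    [0,0,0,0,0,0,255],
    [0,0,0,0,0,0,255],
    [0,0,0,0,0,0,180],
    [0,0,0,0,0,0,140],
    [0,0,0,0,0,0,100],
    [0,0,0,0,0,0,0],
    [0,0,0,0,0,0,0],
    [0,0,0,0,0,0,0]
  ]
}}

```text
time: 20.5
tool_pos: [639.7, -149.9, 36.9]
orientation: [0.162, 0.686, -0.163, 0.691]
wrist_force: [-0.2, 0.5, 0.3]
width: 85.6
```

Request:
{"name": "play_rows", "arguments": {
  "commands": [
    [-0.02,0,0,0,0,0,0],
    [-0.04,0,0,0,0,0,0],
    [-0.04,0,0,0,0,0,0],
    [0,0,0,0,0,0,0]
  ]
}}

```text
time: 20.9
tool_pos: [638.2, -149.4, 138.2]
orientation: [0.162, 0.687, -0.163, 0.689]
wrist_force: [-0.7, -0.4, 0.2]
width: 85.5
```

Run:
```python
from h import *
snap('wrist','w5')
plan((449,3.5,130),63.7)
```

```text
t 20.95 pos [ 636.7 -149.1  135.7] yaw(toolY) 63.39 x [-0.    -0.001 -1.   ] w 85.6 F [-1.1  0.2 -0.8] j [-0.25  0.58  1.62 -0.    0.94 -1.35]
shift tool now(mm) [   5.7   52.3 -236.1] shift after turn [   5.7   53.6 -235.9] turn deg [-0.31 -0.    0.04]
```

View pics/w5.png

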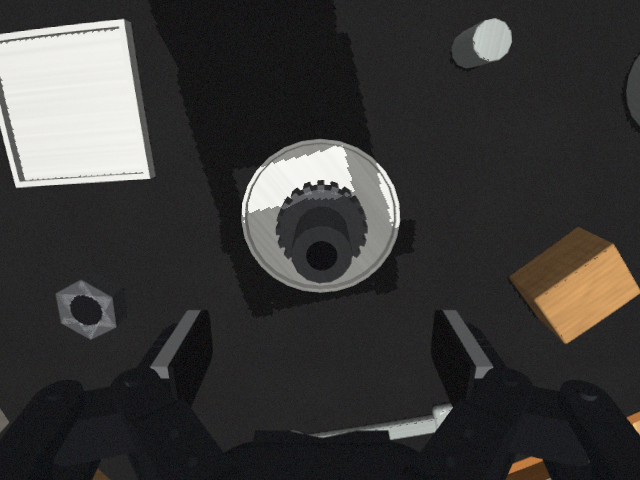

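The gear stands in the round tray, with its boss at (321, 256). Now to the bush.

Run:
```python
from h import *
c=load('w5')
print(p2w(c,321.5,255,72),p2w(c,321.5,223,24),np.mean([p2w(c,*p,10) for p in [(242,215),(400,215),(321,139),(321,292)]],0))
```

```text
[ 638.06164099 -149.48185552   72.        ] [ 633.32203738 -147.14940324   24.        ] [ 633.1580736  -147.49430864   10.        ]
```

Request:
{"name": "play_rows", "arguments": {
  "commands": [
    [0,0.007,-0.025,0,0,0,0],
    [0,0.009,-0.04,0,0,0,0],
    [0,0.009,-0.04,0,0,0,0],
    [0,0.009,-0.04,0,0,0,0],
    [0,0.009,-0.04,0,0,0,0],
    [0,0.006,-0.03,0,0,0,0],
    [0,0.003,-0.01,0,0,0,0],
    [0,0,0,0,0,0,0]
  ]
}}

```text
time: 21.75
tool_pos: [447.1, 2.3, 128.0]
orientation: [0.162, 0.691, -0.164, 0.684]
wrist_force: [0.1, -0.1, 1.0]
width: 85.4
```

Run:
```python
from h import *
snap('wrist','w6')
plan((449,3.5,130),63.7)
```

```text
t 21.8 pos [447.9   1.9 128.1] yaw(toolY) 63.27 x [-0.01  -0.001 -1.   ] w 85.5 F [1.1 0.2 0.2] j [-0.02  0.34  2.08 -0.    0.73 -1.12]
shift tool now(mm) [-1.9  1.9  0.2] shift after turn [-1.9  1.9  0.3] turn deg [-0.43 -0.48  0.29]
```

View pics/w6.png

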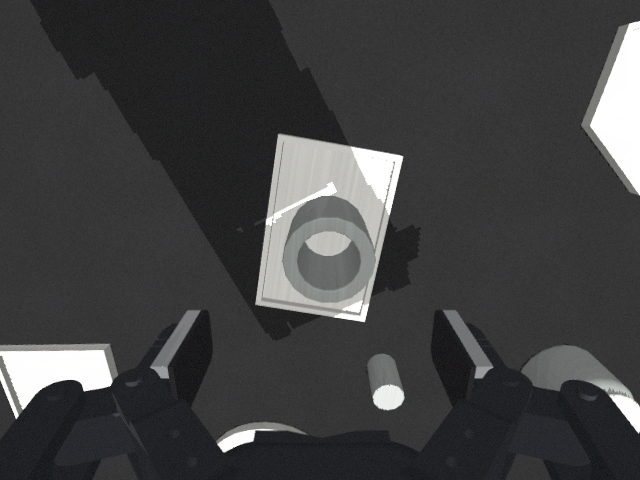

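Run:
```python
from h import *
c=load('w6')
print(p2w(c,329,260,64))
plan((449,3.5,25),63.7)
```

```text
[450.05268714   5.18994283  64.        ]
t 21.8 pos [447.9   1.9 128.1] yaw(toolY) 63.27 x [-0.01  -0.001 -1.   ] w 85.5 F [1.1 0.2 0.2] j [-0.02  0.34  2.08 -0.    0.73 -1.12]
shift tool now(mm) [103.1   2.4   1.1] shift after turn [103.1   1.9   0.3] turn deg [-0.43 -0.48  0.29]
```

Request:
{"name": "play_rows", "arguments": {
  "commands": [
    [0.015,0.003,0.001,-0.4,-0.5,0.3,0],
    [0.025,0,0,0,0,0,0],
    [0.03,0,0,0,0,0,0],
    [0.02,0,0,0,0,0,0],
    [0.01,0,0,0,0,0,0],
    [0,0,0,0,0,0,0]
  ]
}}

```text
time: 22.4
tool_pos: [462.4, -0.1, 24.4]
orientation: [0.163, 0.684, -0.161, 0.693]
wrist_force: [0.9, 0.6, 0.4]
width: 85.2
```

Run:
```python
from h import *
plan((450,5,25),63.7)
```

```text
t 22.4 pos [ 4.624e+02 -1.000e-01  2.440e+01] yaw(toolY) 63.48 x [ 0.012 -0.001 -1.   ] w 85.2 F [0.9 0.6 0.4] j [-0.03  0.56  2.09 -0.    0.48 -1.13]
shift tool now(mm) [ -0.8  -0.9 -13.3] shift after turn [ -0.6  -0.9 -13.3] turn deg [-0.22  0.66 -0.27]
```

Request:
{"name": "play_rows", "arguments": {
  "commands": [
    [0,0,-0.012,0,0.7,-0.3,0],
    [0,0,0,0,0,0,0]
  ]
}}

```text
time: 22.6
tool_pos: [452.1, 4.9, 24.7]
orientation: [0.163, 0.689, -0.163, 0.688]
wrist_force: [-0.5, 0.2, -0.2]
width: 85.6
```

Run:
```python
from h import *
plan((450,5,25),63.7)
```

```text
t 22.6 pos [452.1   4.9  24.7] yaw(toolY) 63.4 x [-0.001 -0.    -1.   ] w 85.6 F [-0.5  0.2 -0.2] j [-0.02  0.55  2.11 -0.    0.48 -1.12]
shift tool now(mm) [-0.3 -0.9 -1.9] shift after turn [-0.3 -0.8 -1.9] turn deg [-0.3  -0.05  0.03]
```

Request:
{"name": "play_rows", "arguments": {
  "commands": [
    [0,0,-0.001,0,0,0,60],
    [0,0,0,0,0,0,90],
    [0,0,0,0,0,0,120],
    [0,0,0,0,0,0,160],
    [0,0,0,0,0,0,200],
    [0,0,0,0,0,0,255],
    [0,0,0,0,0,0,255]
  ]
}}

```text
time: 23.3
tool_pos: [451.6, 5.7, 26.9]
orientation: [0.162, 0.688, -0.162, 0.689]
wrist_force: [0.0, 0.2, -3.2]
width: 52.4
```

Run:
```python
from h import *
show()
```

```text
t 23.3 pos [451.6   5.7  26.9] yaw(toolY) 63.46 x [ 0.002 -0.    -1.   ] w 52.4 F [ 0.   0.2 -3.2] j [-0.01  0.55  2.11 -0.    0.48 -1.12]
```

Request:
{"name": "play_rows", "arguments": {
  "commands": [
    [-0.01,0,0,0,0,0,255],
    [-0.02,0,0,0,0,0,255],
    [-0.03,0,0,0,0,0,255],
    [-0.03,0,0,0,0,0,255],
    [0,0,0,0,0,0,255]
  ]
}}

```text
time: 23.8
tool_pos: [449.9, 5.7, 120.3]
orientation: [0.162, 0.689, -0.163, 0.687]
wrist_force: [0.9, 0.2, -6.2]
width: 52.1
```

Run:
```python
from h import *
plan((484,-268.6,120),63.7)
```

```text
t 23.8 pos [449.9   5.7 120.3] yaw(toolY) 63.46 x [-0.003 -0.    -1.   ] w 52.1 F [ 0.9  0.2 -6.2] j [-0.01  0.35  2.08 -0.    0.71 -1.12]
shift tool now(mm) [   0.3 -230.2  153.1] shift after turn [   0.3 -230.8  152.1] turn deg [-0.24 -0.13  0.07]
```

Request:
{"name": "play_rows", "arguments": {
  "commands": [
    [0,-0.02,0.013,0,0,0,255],
    [0,-0.032,0.021,0,0,0,255],
    [0,-0.036,0.024,0,0,0,255],
    [0,-0.036,0.024,0,0,0,255],
    [0,-0.036,0.024,0,0,0,255],
    [0,-0.032,0.021,0,0,0,255],
    [0,-0.015,0.01,0,0,0,255],
    [0,0,0,0,0,0,255]
  ]
}}

```text
time: 24.6
tool_pos: [477.8, -248.5, 115.5]
orientation: [0.161, 0.691, -0.161, 0.687]
wrist_force: [0.3, 0.3, -5.5]
width: 52.0
```

Run:
```python
from h import *
plan((484,-268.6,65),63.7)
```

```text
t 24.6 pos [ 477.8 -248.5  115.5] yaw(toolY) 63.68 x [-0.005  0.002 -1.   ] w 52.0 F [ 0.3  0.3 -5.5] j [-0.5   0.47  1.89 -0.    0.79 -1.61]
shift tool now(mm) [ 50.4 -15.2  14.8] shift after turn [ 50.5 -15.3  14.5] turn deg [-0.02 -0.32  0.06]
```

Request:
{"name": "play_rows", "arguments": {
  "commands": [
    [0.01,-0.015,0.014,0,-0.3,0,255],
    [0.02,0,0,0,0,0,255],
    [0.015,0,0,0,0,0,255],
    [0.005,0,0,0,0,0,255],
    [0,0,0,0,0,0,255]
  ]
}}

```text
time: 25.1
tool_pos: [480.0, -265.3, 59.8]
orientation: [0.162, 0.691, -0.161, 0.686]
wrist_force: [0.1, 0.5, -5.9]
width: 52.1
```

Run:
```python
from h import *
plan((484.5,-268.6,28),63.7)
```

```text
t 25.1 pos [ 480.  -265.3   59.8] yaw(toolY) 63.62 x [-0.007  0.004 -1.   ] w 52.1 F [ 0.1  0.5 -5.9] j [-0.53  0.57  1.89 -0.    0.69 -1.64]
shift tool now(mm) [31.8 -1.   5.7] shift after turn [31.8 -1.   5.5] turn deg [-0.08 -0.45 -0.02]
```

Request:
{"name": "play_rows", "arguments": {
  "commands": [
    [0.008,-0.001,0.005,0,-0.4,0,255],
    [0.01,0,0,0,0,0,255],
    [0.007,0,0,0,0,0,255],
    [0.003,0,0,0,0,0,255],
    [0,0,0,0,0,0,255]
  ]
}}

```text
time: 25.6
tool_pos: [485.1, -267.7, 30.4]
orientation: [0.161, 0.688, -0.161, 0.689]
wrist_force: [0.7, 0.1, -5.9]
width: 52.1
```

Run:
```python
from h import *
plan((484.5,-268.6,26.5),63.7)
```

```text
t 25.6 pos [ 485.1 -267.7   30.4] yaw(toolY) 63.7 x [ 0.001 -0.    -1.   ] w 52.1 F [ 0.7  0.1 -5.9] j [-0.53  0.63  1.88  0.    0.63 -1.64]
shift tool now(mm) [ 3.9 -1.  -0.1] shift after turn [ 3.9 -1.  -0.1] turn deg [ 0.    0.05 -0.02]
```

Request:
{"name": "play_rows", "arguments": {
  "commands": [
    [0.002,0,0,0,0,0,255],
    [0.002,0,0,0,0,0,255],
    [0.002,0,0,0,0,0,255]
  ]
}}

```text
time: 25.9
tool_pos: [485.5, -268.0, 26.7]
orientation: [0.161, 0.688, -0.161, 0.689]
wrist_force: [-10.8, 6.2, 37.9]
width: 52.0
```

Contact with the floor. I'll ease off and release.

Request:
{"name": "play_rows", "arguments": {
  "commands": [
    [0,0,0,0,0,0,255],
    [0,0,0,0,0,0,255],
    [0,0,0,0,0,0,150],
    [0,0,0,0,0,0,90],
    [0,0,0,0,0,0,60],
    [0,0,0,0,0,0,0],
    [0,0,0,0,0,0,0],
    [0,0,0,0,0,0,0]
  ]
}}

```text
time: 26.7
tool_pos: [488.1, -269.6, 29.3]
orientation: [0.16, 0.686, -0.162, 0.691]
wrist_force: [-0.7, -0.7, 0.4]
width: 85.3
```

Request:
{"name": "play_rows", "arguments": {
  "commands": [
    [-0.02,0,0,0,0,0,0],
    [-0.04,0,0,0,0,0,0],
    [-0.045,0,0,0,0,0,0],
    [-0.045,0,0,0,0,0,0],
    [0,0,-0.045,0,0,0,0],
    [0,0,-0.045,0,0,0,0],
    [0,0,-0.02,0,0,0,0],
    [0,0,0,0,0,0,0]
  ]
}}

```text
time: 27.5
tool_pos: [386.7, -219.5, 185.1]
orientation: [0.16, 0.685, -0.162, 0.692]
wrist_force: [0.9, 0.2, 0.2]
width: 85.5
```

Run:
```python
from h import *
show()
c=snap('top','t9'); snap('side','s9')
im=cv2.imread('pics/top0.png')
im=c['image'][:,:,::-1]
cv2.imwrite('pics/t9c.png',cv2.resize(im[180:360,140:520],None,fx=2.1,fy=2.1,interpolation=cv2.INTER_CUBIC))
```

```text
t 27.5 pos [ 386.7 -219.5  185.1] yaw(toolY) 63.7 x [ 0.01  -0.005 -1.   ] w 85.5 F [0.9 0.2 0.2] j [-0.54  0.22  2.06  0.    0.85 -1.66]
```

View pics/t9.png

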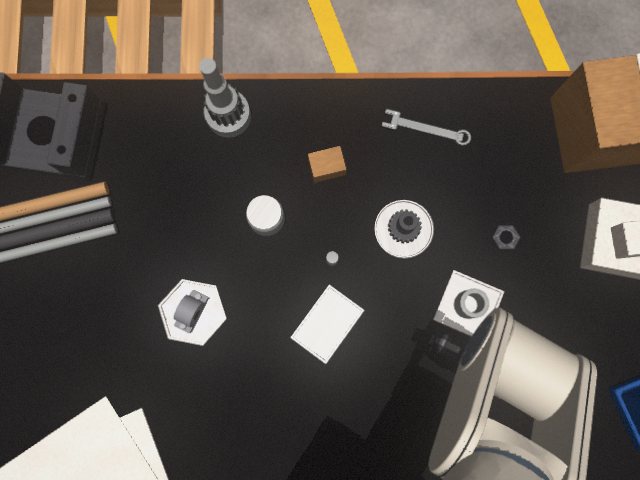

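View pics/s9.png

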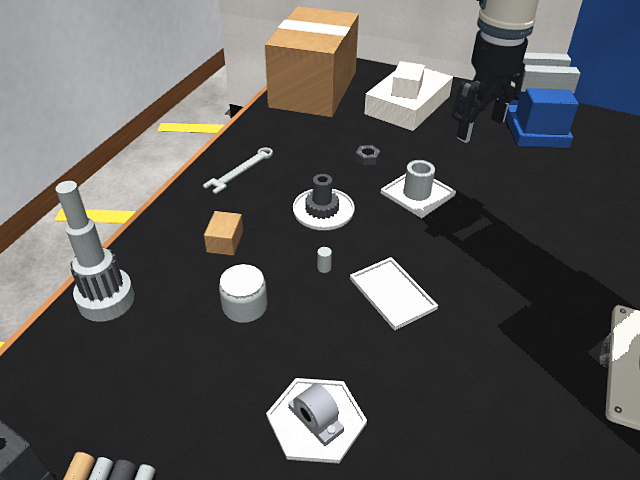

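All three parts are upright in their own trays, and the bystanders are where they were. I'll measure from the top picture.

Run:
```python
from h import *
c=load('t9'); im=cv2.imread('pics/t9.png')
t=[cv2.resize(im[y:y+66,x:x+66],(264,264),interpolation=cv2.INTER_CUBIC) for x,y in [(158,279),(371,195),(436,270)]]
cv2.imwrite('pics/t9d.png',np.hstack(t))
P=dict(block_top=(473.8,262.5,62),boss_top=(634,-147.5,72),bush_top=(484,-268.6,64))
for n,p in P.items(): print(n,'expected px',w2p(c,p))
```

```text
block_top expected px [[185.74505051 309.84731751]]
boss_top expected px [[407.7549522  222.13473774]]
bush_top expected px [[475.40213498 303.08257114]]
```

View pics/t9d.png

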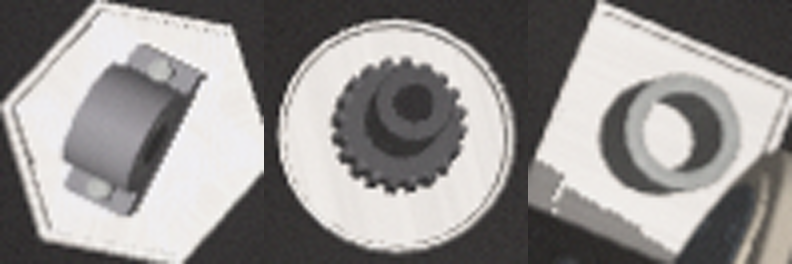

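Run:
```python
from h import *
print(env.sign_off())
```

```text
the job is handed in; nothing more can be done
None
```

I parked the bush in the oblong tray, moved the block to the six-sided tray and the gear to the round tray, then put the bush in the square tray. The job is handed in at about 27.5 s; no verdict was reported.

- **Final pictures:** the last top and side pictures show all three parts upright and released. By my readings of the top picture they stand roughly 3–4 mm from their tray centres, against the 15 mm allowed. The tin, roller and carton look unmoved.
- **Floor contact:** pressing the gear and bush down met 33 N and 38 N at the wrist, so both were on the floor when released. The block, and the bush when parked, were released at the expected floor height without a clear force reading. The pictures show both standing upright.
- **Disagreement:** one wrist picture put the gear's boss about 5 mm from its tray's centre, while the gear's disc read under 1 mm; both are within tolerance.

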